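# Pack the printmaking kit tray

## Robot

A 7-joint arm with a two-finger parallel gripper is mounted at the origin on the work surface. World frame = base frame: x ahead of the robot, y to its left, z up, the work surface at z = 0. Lengths are in m, angles in rad, forces in N, time in s.
With the tool pointing down it reaches from about 0.4 to 0.85 m from the base axis. Payload 4.4 kg.
Tool frame: the origin (TCP) lies on the centre line of the jaws, within the pads' length; the fingertips stand 25 mm ahead of it and the grasp point (between the pads) lies 6 mm ahead of it (tip_extent is the distance from the TCP to the fingertips, in m); z points along the fingers, y is the line along which they close (so a half turn about z gives the same grasp; the last joint's range is limited). The gripper opens to 94 mm and grips with 3 to 60 N. Pads are 16 mm wide; open, the fingers measure 119 mm over their backs; the gripper's body (75 mm by 177 mm) begins 78 mm behind the grasp point.
Start: joints at [1.082, 0.628, 0.038, 1.517, -0.027, 0.996, -0.02], TCP at [0.267, -0.593, 0.23] pointing down, gripper open.
Joint ranges: [-3.06, 3.06], [-0.37, 2.12], [-1.25, 1.32], [0.18, 2.47], [-1.1, 4.24], [0.23, 1.98], [-2.94, 2.94]. Speed limits (rad/s): [2.57, 2.57, 3.14, 3.14, 3.14, 3.14, 3.14].

## Interface

Orientations are given as a unit quaternion [x, y, z, w].
In Python, from rig import get_state, get_image, camera_params, close_job, tip_extent gives the robot as it stands.
- The arm moves only by the shell command python3 -m inch 'ROWS' [FORCE]. ROWS is JSON, one flat list of numbers, 7 for each row, row after row: the opening, from 0 (shut) to 1 (fully open), then the shift along the world's x, y, z in mm, then the turn, a rotation vector about the world's x, y, z in degrees. In form: [grip, x, y, z, wx, wy, wz, grip, x, y, z, wx, wy, wz, ...]. A call has exactly 10 rows; each row shifts and turns the commanded pose from where the row before left it; what a row does not reach is not made up. A row lasts 1/10 s, in which the tool goes at most 50 mm and 8.59 degrees, less where a joint would pass 70% of its speed; a pose out of reach is approached as far as the arm can. A call with a gripper value outside its range is refused whole. The fingers move at their own pace and stop on an object; FORCE is the grip in N (left out, the last holds). Time passes only in rows, so rows that do not move let the fingers close, or fill a call up. It gives the time, the measured TCP pose, the force, the opening and the grip force at its end, in the units of the state.
- get_state(): the state, without advancing time (a new reading comes with each control period).
- get_image(name): name is "scene" or "top"; returns the picture (384x512x3 uint8, blue, green, red); there is no depth.
- camera_params(name): a dict with "camera_matrix" (3x3 intrinsics, pixels), "distortion" ([k1, k2, p1, p2, k3] as OpenCV has them; the pictures are not rectified), "cam_to_world" (4x4, takes a point from camera to world coordinates). Camera axes: x right, y up, looking along -z (the intrinsics and any distortion apply to the point x, -y, -z); pixel columns grow to the right and rows downward; lengths in m; the calibration is good to about 2 mm. A picture is of the moment at which its call begins. camera_params takes no time and is no camera call.
- close_job(): hands the job in; it is judged then, once.
The state is a dict: "clock": time; "qpos": joint angles; "joint_velocities": joint speeds; "joint_efforts": joint torques, N m; "tcp_pos": TCP position; "orientation": TCP orientation; "force": force on the tool from outside, world axes, zero at the start; "moment": the same for the moment, N m; "width": finger opening in m; "finger_force": force on a finger pad.
Only numpy, scipy, OpenCV 4.12 (cv2) and the standard library are available. Lean on these libraries where they do the work, as an engineer would, in place of code of your own. Each camera call takes 0.05 s, during which the arm holds its last target. There are 200 camera calls.

## Task

Class is over: put the four relief-printing tools lying on the cutting mat (the ink brayer, the baren, the carving gouge and the ink knife) back into the wooden kit tray, each lying flat and fully down in the cut-out made for its shape. The foam paint roller and the stencil brush do not belong to the kit: leave them where they lie.

Things in the scene. Friction and masses are not known exactly. Their poses are not given: they have to be found in the camera images.
- brayer_center (a point): Ink brayer lying flat: dark rubber roller (32 mm thick, 62 long, does not turn) held from BOTH sides by a 74 mm wide steel fork, turned wood handle; 136 mm long. Point: mid-length, 16 mm above its support. x from handle to roller, z up. Roller at x 36..68 mm, fork from 20; handle from x 8 to -68, 24 mm thick (butt 32). Balances at x about 0; grip handle at x -8. Loose, 0.16 kg.
- baren_center (a point): Baren (print rubbing pad) lying base down: tan disc 80 mm across, 10 mm thick, with a wooden bar handle over it, 70 mm long along x, 20 mm wide across y, 20 to 34 mm above its support. Point: on the disc's axis, half-way up (17 mm above its support), z up. Grip across the middle of the bar. Loose, 0.12 kg.
- gouge_center (a point): Carving gouge lying flat: bulbous wood handle, brass ferrule, then a THIN bare steel shank (6 mm) and U-shaped cutting end (9 mm); 130 mm long. Point: mid-length, 13 mm above its support. x from handle to cutting edge, z up. Handle from x 7 to -65 mm, 26 mm wide and high from x -19 to -63. Balances near x -20; grip the handle at x -27. Loose, 0.07 kg.
- knife_center (a point): Ink knife lying flat: flat-sided wood handle 75 x 22 mm, 20 mm high, two brass rivets; thin square-ended steel blade 30 mm wide, 10 mm above its support; 150 mm long. Point: mid-length, 10 mm above its support. x from handle to blade, z up. Handle from x 0 to -75 mm. Balances near x -20; grip the handle at x -24. Loose, 0.08 kg.
- brayer_seat (a point): Fixed plywood insert 175 x 108 x 12 mm in the dark kit tray (rim 18 mm high), with a T-shaped cut-out (handle slot 48 mm wide, x -77..27 mm; roller bay 90 mm wide, x 27..77), 8 mm deep. Point: insert's centre, 20 mm above its underside: where the brayer's point is once seated on the felt floor. z up, x along the insert to the roller bay, as the brayer's x must. The two wide inserts may be swapped.
- baren_seat (a point): Fixed plywood insert 175 x 108 x 12 mm in the dark kit tray (rim 18 mm high), with a round well 96 mm across in its middle, 8 mm deep. Point: insert's centre, 21 mm above its underside: where the baren's point is once seated on the felt floor. z up, x along the insert; the baren may be turned any way. The two wide inserts may be swapped.
- gouge_seat (a point): Fixed plywood insert 175 x 56 x 12 mm in the dark kit tray (rim 18 mm high), with a keyhole cut-out (46 mm wide, x -74..16 mm, for the handle; neck 20 mm wide, x 16..72), 8 mm deep. Point: insert's centre, 17 mm above its underside: where the gouge's point is once seated on the felt floor. z up, x along the insert to the neck, as the gouge's x must. The two narrow inserts may be swapped.
- knife_seat (a point): Fixed plywood insert 175 x 56 x 12 mm in the dark kit tray (rim 18 mm high), with a plain rectangular cut-out 166 x 46 mm, 8 mm deep. Point: insert's centre, 14 mm above its underside: where the knife's point is once seated on the felt floor. z up, x along the insert; the knife may lie either way round. The two narrow inserts may be swapped.
- foam_roller_center (a point): Look-alike to leave: decorator's foam roller, same turned wood handle as the brayer but a pale foam sleeve (32 mm thick, 62 long) on a thin bent wire that comes round ONE side only; 136 mm long, 75 wide. Point: mid-length, 16 mm above its support. x from handle to sleeve, z up. Loose.
- stencil_brush_center (a point): Look-alike to leave: stencil brush, same bulbous wood handle as the gouge but a THICK steel ferrule (19 mm) and stubby round bristle head (23 mm); 130 mm long. Point: mid-length, 13 mm above its support. x from handle to bristle, z up. Loose.
Things that resemble listed ones, but are neither listed nor needed, are in the scene too. What is shaped like the part that bears brayer_seat but yellow is not meant.

How it is judged:
By the outcome, as a careful person would: the job done as asked, in the order asked, and still so for the second after the job is handed in, with the robot touching nothing.
It also fails if it takes over 99 s, if anything falls off the work surface, if the arm or the gripper's body presses on something with over 40 N, if the wrist force passes 120 N, or if a joint passes its speed limit or range.

## Working session

There is one attempt and no reset: what is moved stays moved. The work goes in short steps, Python scripts to look and compute and a shell command to move; the robot and the scene stay as the last step left them, time stands still between calls to the robot, and variables do not carry over. Pictures are saved under pics/ and viewed, at most 14 in all, crops included, and the job is handed in when it is done.

```bash
mkdir -p pics; ls
cat > h.py <<'E'
import cv2, numpy as np
from rig import *
def P(n):
    c=camera_params(n);return np.array(c["camera_matrix"]),np.array(c["distortion"]),np.array(c["cam_to_world"])
def ray(n,uv,z):
    K,D,T=P(n);q=cv2.undistortPoints(np.array(uv,float).reshape(-1,1,2),K,D).reshape(-1,2)
    d=np.c_[q[:,0],-q[:,1],-np.ones(len(q))]@T[:3,:3].T
    o=T[:3,3];return o+d*((z-o[2])/d[:,2])[:,None]
def proj(n,p):
    K,D,T=P(n);c=(np.array(p,float).reshape(-1,3)-T[:3,3])@T[:3,:3]
    c=c*[1,-1,-1];return cv2.projectPoints(c,np.zeros(3),np.zeros(3),K,D)[0].reshape(-1,2)
E
python3 - <<'E'
from h import *
for n in("scene","top"):
    im=get_image(n);cv2.imwrite(f"pics/{n}0.png",im);cv2.imwrite(f"pics/{n}0b.png",cv2.resize(im,(800,600),interpolation=cv2.INTER_CUBIC))
    print(n,P(n)[2].round(3).tolist(),P(n)[0].round(0).tolist())
s=get_state();print({k:np.round(v,3).tolist() for k,v in s.items()})
E
```

```text
pics
scene [[-0.9, -0.345, 0.266, 0.752], [0.435, -0.726, 0.532, 0.576], [0.01, 0.595, 0.804, 0.893], [0.0, 0.0, 0.0, 1.0]] [[393.0, 0.0, 255.0], [0.0, 393.0, 189.0], [0.0, 0.0, 1.0]]
top [[0.022, 0.996, -0.091, 0.355], [-1.0, 0.023, 0.003, 0.039], [0.005, 0.091, 0.996, 1.24], [0.0, 0.0, 0.0, 1.0]] [[428.0, 0.0, 261.0], [0.0, 428.0, 191.0], [0.0, 0.0, 1.0]]
{'clock': 0.1, 'qpos': [1.082, 0.629, 0.038, 1.518, -0.027, 0.996, -0.02], 'joint_velocities': [0.0, -0.002, 0.0, -0.002, 0.001, -0.001, -0.001], 'joint_efforts': [0.003, -55.079, 1.148, -18.712, -0.052, 0.019, 0.0], 'tcp_pos': [0.267, -0.592, 0.23], 'orientation': [0.978, 0.21, -0.0, -0.001], 'force': [-0.15, 0.125, -0.44], 'moment': [0.015, -0.024, -0.015], 'finger_force': 0.0, 'width': 0.094}
```

View pics/top0b.png

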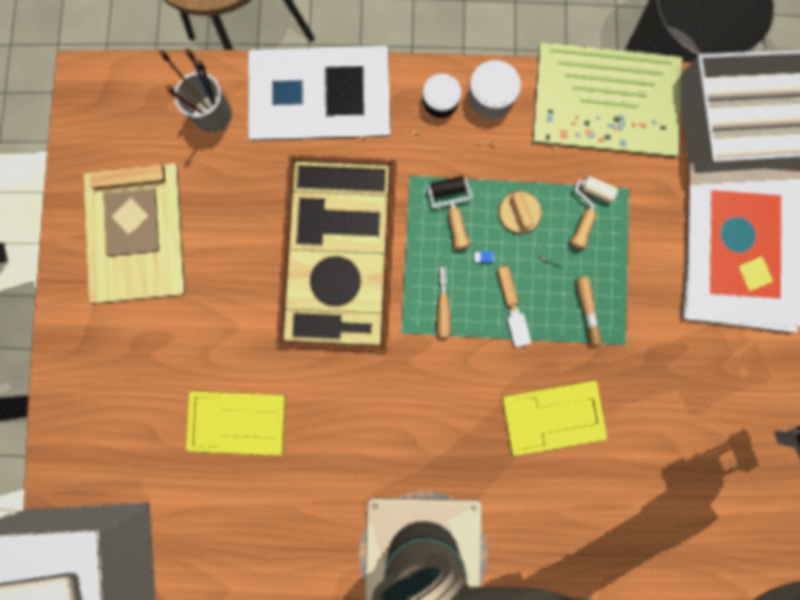

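View pics/scene0b.png

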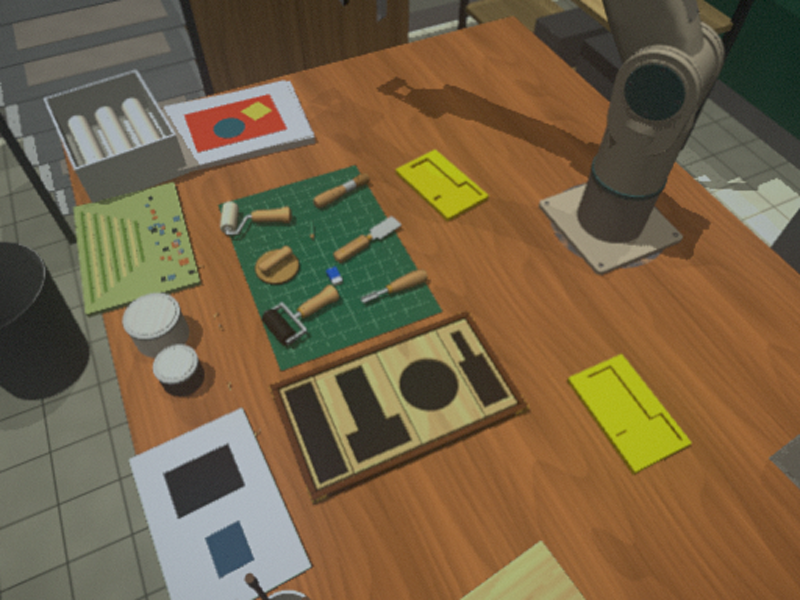

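Top (800x600 view): on the mat are two roller-like things. At (452,210) there is a dark roller with a fork on both sides, the brayer; at (590,210) a pale sleeve on a one-sided wire, the foam roller, which stays. There are two bulbous handles. (443,303) has a thin shank, so it is the gouge; (588,310) has a thick ferrule, so it is the brush, which stays. The baren is at (520,212) and the knife at (514,305). The tray is at (337,253) with inserts from far to near: knife, brayer, baren, gouge. The yellow plates are decoys. Next, one enlarged crop to confirm.

Run:
```python
from h import *
im=cv2.imread("pics/top0.png")
x0,y0,x1,y1=178,96,406,228
cv2.imwrite("pics/crop1.png",cv2.resize(im[y0:y1,x0:x1],None,fx=3.5,fy=3.5,interpolation=cv2.INTER_CUBIC))
hsv=cv2.cvtColor(im,cv2.COLOR_BGR2HSV)
def rep(m,n,z,amin):
    cs,_=cv2.findContours(m,cv2.RETR_EXTERNAL,cv2.CHAIN_APPROX_NONE)
    for c in cs:
        if cv2.contourArea(c)<amin: continue
        (cx,cy),_,_=cv2.minAreaRect(c)
        w=ray("top",c.reshape(-1,2),z)[:,:2]*1000
        r=cv2.minAreaRect(w.astype(np.float32));b=cv2.boxPoints(r)
        print(n,"px",round(cx),round(cy),"mm",np.round(r[0],1),np.round(r[1],1),"ang",round(r[2],1))
mat=np.zeros(im.shape[:2],np.uint8);mat[114:222,258:404]=255
g=cv2.inRange(hsv,(60,60,30),(95,255,255))
wood=cv2.inRange(hsv,(5,60,90),(24,255,255))&mat
rep(wood,"wood",.015,40)
rep((255-g)&mat,"nongreen",.015,40)
tr=np.zeros_like(mat);tr[96:228,178:256]=255
dark=cv2.inRange(hsv,(0,0,0),(179,255,75))&tr
rep(dark,"dark",.012,60)
ply=cv2.inRange(hsv,(15,60,150),(30,160,255))&tr
rep(ply,"ply",.015,100)
print(hsv[170,215],hsv[118,215],hsv[100,186],hsv[150,215])
```

```text
wood px 293 204 mm [430.4 -56. ] [ 94.9 200.7] ang 1.2
wood px 375 189 mm [ 481.8 -292.7] [68.8 25.1] ang 14.0
wood px 325 184 mm [ 491.2 -147.1] [83.5 22.6] ang 14.6
wood px 374 146 mm [ 606.8 -291.5] [28.9 78.2] ang 65.2
wood px 292 146 mm [601.1 -50. ] [79.4 30.5] ang 19.0
wood px 332 135 mm [ 635.6 -168. ] [76.7 76.2] ang 45.6
wood px 369 168 mm [ 545.6 -278.1] [197.7 322.3] ang 89.4
wood px 336 116 mm [ 695.2 -180.9] [  9.2 222. ] ang 1.6
wood px 260 146 mm [597.8  43.9] [192.    8.8] ang 1.3
nongreen px 309 164 mm [ 548.9 -100.7] [23.4 35.1] ang 1.4
nongreen px 332 135 mm [ 636.  -168.5] [83.3 84.1] ang 15.6
nongreen px 330 168 mm [ 543.2 -167.7] [316.1 428.7] ang 1.2
nongreen px 260 155 mm [573.2  41.9] [241.2  11.7] ang 1.3
dark px 212 208 mm [415.2 176.6] [ 34.6 132.7] ang 1.3
dark px 214 180 mm [497.9 173.4] [84.5 81.2] ang 1.7
dark px 216 141 mm [611.1 171.1] [ 77.3 145.6] ang 1.1
dark px 218 114 mm [693.2 168.5] [155.   36.6] ang 88.9
ply px 215 161 mm [552.4 170.8] [179.5 337. ] ang 88.7
[ 0 20 64] [ 5 26 59] [ 13 162 131] [ 28  83 173]
```

View pics/crop1.png

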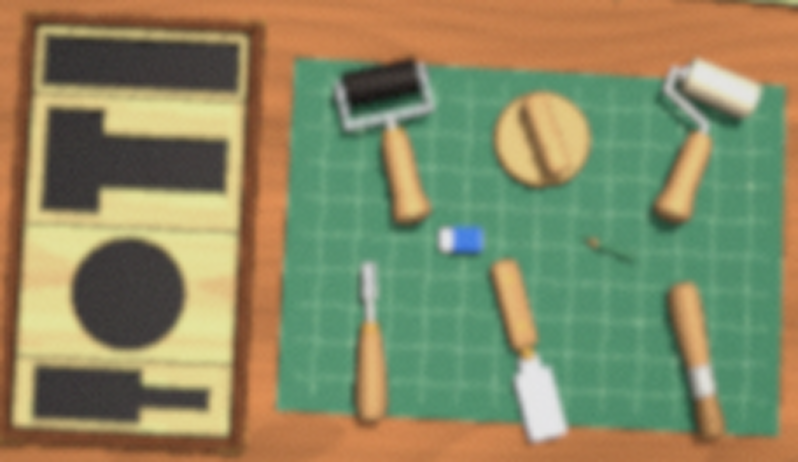

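The crop confirms it: the dark roller held from both sides is the brayer, and the thin bare shank at crop (369,290) is the gouge. Tray order is knife, T (bay to +y), round, keyhole (neck to -y). Next I measure the axes and work out the move targets.

```bash
cat > meas.py <<'E'
from h import *
im=cv2.imread("pics/top0.png");hsv=cv2.cvtColor(im,cv2.COLOR_BGR2HSV)
g=cv2.inRange(hsv,(60,60,30),(95,255,255));wood=cv2.inRange(hsv,(5,75,90),(24,255,255))
dark=cv2.inRange(hsv,(0,0,0),(179,255,60));white=cv2.inRange(hsv,(0,0,120),(179,70,255))
def blob(m,box,z):
    x0,y0,x1,y1=[int(round(v/3.5+o)) for v,o in zip(box,(178,96,178,96))]
    k=np.zeros_like(m);k[y0:y1,x0:x1]=m[y0:y1,x0:x1]
    n,l,s,_=cv2.connectedComponentsWithStats(k);i=1+np.argmax(s[1:,4]);v,u=np.nonzero(l==i)
    w=(ray("top",np.c_[u,v],z)*1000)[:,:2].astype(np.float32)
    c=w.mean(0);mu,ev=cv2.PCACompute(w,None);q=(w-c)@ev.T
    return c.round(1),round(float(np.degrees(np.arctan2(ev[0,1],ev[0,0])))%180,1),np.ptp(q,axis=0).round(0),len(w)
for n,m,b,z in [("brayer handle",wood,(375,118,440,235),.018),("brayer roller",dark,(330,50,440,112),.018),
 ("gouge handle",wood,(345,310,400,412),.015),("gouge steel",255-g,(345,255,395,318),.015),
 ("knife handle",wood,(480,250,550,355),.015),("knife blade",white,(500,355,580,436),.010),
 ("baren disc",255-g,(480,80,600,200),.010)]:
    print(n,*blob(m,b,z))
E
python3 meas.py
```

```text
brayer handle [598.2 -52.8] 14.0 [80. 30.] 228
brayer roller [676.5 -32.1] 103.0 [57. 29.] 162
gouge handle [437.8 -28.6] 2.3 [72. 23.] 189
gouge steel [505.7 -26.3] 3.0 [44. 13.] 76
knife handle [ 494.2 -146.2] 14.9 [78. 23.] 197
knife blade [ 419. -168.] 18.3 [71. 41.] 288
baren disc [ 636.7 -169.5] 143.9 [85. 84.] 657
```

```bash
python3 -m inch '[0.6,20,30,-5,0,0,-1, 0.6,20,30,-5,0,0,-1, 0.6,20,30,-5,0,0,-1, 0.6,20,30,-5,0,0,-1, 0.6,20,30,-5,0,0,-1, 0.6,20,30,-5,0,0,-1, 0.6,20,30,-5,0,0,-1, 0.6,20,30,-5,0,0,-1, 0.6,20,30,-5,0,0,-1, 0.6,20,30,-5,0,0,-1]' 25
python3 -m inch '[0.6,20,30,-5,0,0,0, 0.6,20,30,-5,0,0,0, 0.6,20,30,-5,0,0,0, 0.6,20,30,-5,0,0,0, 0.6,20,30,-5,0,0,0, 0.6,20,30,-5,0,0,0, 0.6,20,30,-5,0,0,0, 0.6,12,30,-5,0,0,0, 0.6,0,6,-5,0,0,0, 0.6,0,0,-5,0,0,0]'
```

```text
clock: 1.1
tcp_pos: [0.4672, -0.2913, 0.1801]
orientation: [0.992, 0.123, -0.0, -0.0]
force: [-0.4, 0.6, 1.1]
width: 0.0563
finger_force: 0.0
clock: 2.1
tcp_pos: [0.6182, -0.0453, 0.1297]
orientation: [0.992, 0.125, -0.001, -0.0]
force: [-0.0, 0.0, -1.0]
width: 0.0564
finger_force: 0.0
```

```bash
python3 -m inch '[0.6,1,-2,-20,0,0,0, 0.6,0,0,-20,0,0,0, 0.6,0,0,-20,0,0,0, 0.6,0,0,-16,0,0,0, 0.6,0,0,-10,0,0,0, 0.6,0,0,-5,0,0,0, 0.1,0,0,0,0,0,0, 0.1,0,0,0,0,0,0, 0.1,0,0,0,0,0,0, 0.1,0,0,0,0,0,0]' 25
python3 -m inch '[0.1,0,0,0,0,0,0, 0.1,0,0,0,0,0,0, 0.1,0,0,0,0,0,0, 0.1,0,0,10,0,0,0, 0.1,0,0,20,0,0,0, 0.1,0,0,20,0,0,0, 0.1,0,0,20,0,0,0, 0.1,0,0,10,0,0,0, 0.1,0,0,0,0,0,0, 0.1,0,0,0,0,0,0]'
python3 - <<'E'
from h import *
a=get_image("scene");b=get_image("top")
f=lambda i,b,s:cv2.resize(i[b[1]:b[3],b[0]:b[2]],s,interpolation=cv2.INTER_CUBIC)
cv2.imwrite("pics/g1.png",np.vstack([f(a,(120,90,360,240),(480,300)),f(b,(178,96,406,228),(480,278))]))
E
```

```text
clock: 3.1
tcp_pos: [0.6202, -0.0487, 0.0402]
orientation: [0.992, 0.124, 0.001, 0.0]
force: [0.2, 1.1, 1.0]
width: 0.0278
finger_force: 0.7
clock: 4.1
tcp_pos: [0.6193, -0.0488, 0.119]
orientation: [0.992, 0.124, -0.0, -0.0]
force: [-0.0, -0.1, -1.1]
width: 0.0239
finger_force: 25.0
```

View pics/g1.png

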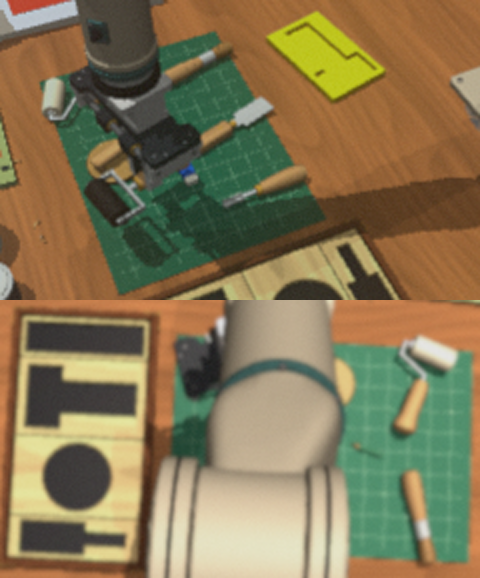

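The brayer hangs level in the jaws (scene crop, around (115,200)). Now I carry it to the T cut-out.

```bash
python3 -m inch '[0.1,-2,20,0,0,0,7, 0.1,-1,22,0,0,0,7.5, 0.1,-1,22,0,0,0,7.5, 0.1,-1,22,0,0,0,7.5, 0.1,-1,22,0,0,0,7.5, 0.1,-1,22,0,0,0,7.5, 0.1,-1,22,0,0,0,7.5, 0.1,-1,22,0,0,0,7.5, 0.1,-1,22,0,0,0,7.5, 0.1,-2,15,0,0,0,7.5]'
python3 -m inch '[0.1,0,0,-20,0,0,0, 0.1,0,0,-20,0,0,0, 0.1,0,0,-10,0,0,0, 0.1,0,0,0,0,0,0, 0.1,0,0,0,0,0,0, 0.1,0,0,0,0,0,0, 0.1,0,0,0,0,0,0, 0.1,0,0,0,0,0,0, 0.1,0,0,0,0,0,0, 0.1,0,0,0,0,0,0]'
python3 - <<'E'
from h import *
a=get_image("scene");b=get_image("top")
f=lambda i,b,s:cv2.resize(i[b[1]:b[3],b[0]:b[2]],s,interpolation=cv2.INTER_CUBIC)
cv2.imwrite("pics/g2.png",np.vstack([f(a,(160,180,360,330),(480,360)),f(b,(160,86,316,196),(480,230))]))
E
```

```text
clock: 5.2
tcp_pos: [0.6069, 0.1642, 0.1184]
orientation: [0.713, 0.702, -0.0, -0.001]
force: [-0.5, -0.1, -0.5]
width: 0.0238
finger_force: 25.0
clock: 6.2
tcp_pos: [0.6078, 0.1622, 0.0697]
orientation: [0.715, 0.699, 0.0, 0.0]
force: [0.3, 0.3, -1.8]
width: 0.0237
finger_force: 25.0
```

View pics/g2.png

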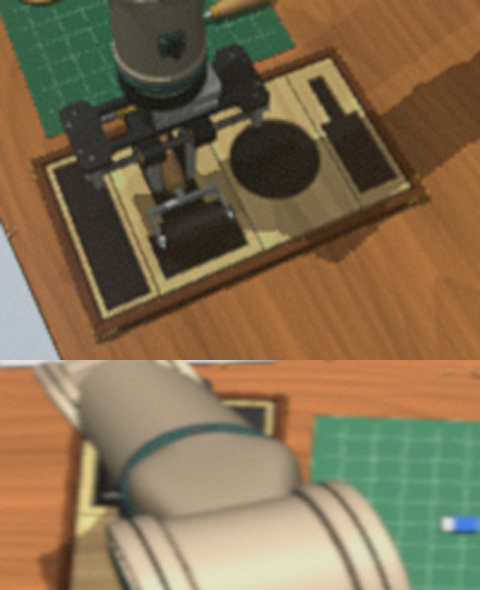

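```bash
python3 -m inch '[0.1,0,0,-10,0,0,0, 0.1,0,0,-8,0,0,0, 0.1,0,0,-3,0,0,0, 0.1,0,0,-2,0,0,0, 0.1,0,0,0,0,0,0, 0.1,0,0,0,0,0,0, 0.1,0,0,0,0,0,0, 0.1,0,0,0,0,0,0, 0.1,0,0,0,0,0,0, 0.1,0,0,0,0,0,0]'
```

```text
clock: 7.3
tcp_pos: [0.6078, 0.1623, 0.0466]
orientation: [0.715, 0.699, 0.0, 0.0]
force: [0.1, -0.1, -0.6]
width: 0.0239
finger_force: 25.0
```

```bash
python3 -m inch '[0.1,0,0,-1,0,0,0, 0.1,0,0,0,0,0,0, 0.1,0,0,-1,0,0,0, 0.1,0,0,0,0,0,0, 0.1,0,0,0,0,0,0, 0.1,0,0,0,0,0,0, 0.1,0,0,0,0,0,0, 0.1,0,0,0,0,0,0, 0.1,0,0,0,0,0,0, 0.1,0,0,0,0,0,0]'
```

```text
clock: 8.3
tcp_pos: [0.6077, 0.1622, 0.0451]
orientation: [0.715, 0.699, 0.0, 0.0]
force: [-2.2, -0.4, 5.8]
width: 0.0241
finger_force: 25.0
```

```bash
python3 -m inch '[0.4,0,0,0,0,0,0, 0.4,0,0,0,0,0,0, 0.4,0,0,0,0,0,0, 0.4,0,0,20,0,0,0, 0.4,0,0,30,0,0,0, 0.4,0,0,30,0,0,0, 0.4,0,-20,0,0,0,-6, 0.4,3,-30,0,0,0,-6, 0.4,3,-30,0,0,0,-6, 0.4,3,-30,0,0,0,-6]'
python3 -m inch '[0.5,3,-30,0,0,0,-6, 0.5,3,-30,0,0,0,-6, 0.5,3,-30,0,0,0,-6, 0.5,3,-30,0,0,0,-6, 0.5,3,-30,0,0,0,-6, 0.5,3,-30,0,0,0,-6, 0.5,2,-30,0,0,0,-6, 0.5,0,-12,-10,0,0,0, 0.5,0,0,-10,0,0,0, 0.5,0,0,-10,0,0,0]'
python3 - <<'E'
from h import *
a=get_image("scene");b=get_image("top")
f=lambda i,b,s:cv2.resize(i[b[1]:b[3],b[0]:b[2]],s,interpolation=cv2.INTER_CUBIC)
cv2.imwrite("pics/g3.png",np.vstack([f(a,(120,90,340,320),(560,585))]))
E
```

```text
clock: 9.3
tcp_pos: [0.6168, 0.0512, 0.1245]
orientation: [0.846, 0.534, 0.0, 0.0]
force: [1.0, -0.2, 0.0]
width: 0.0377
finger_force: 0.0
clock: 10.3
tcp_pos: [0.6363, -0.1676, 0.0929]
orientation: [0.98, 0.198, -0.0, -0.001]
force: [0.5, 0.2, -0.3]
width: 0.0471
finger_force: 0.0
```

View pics/g3.png

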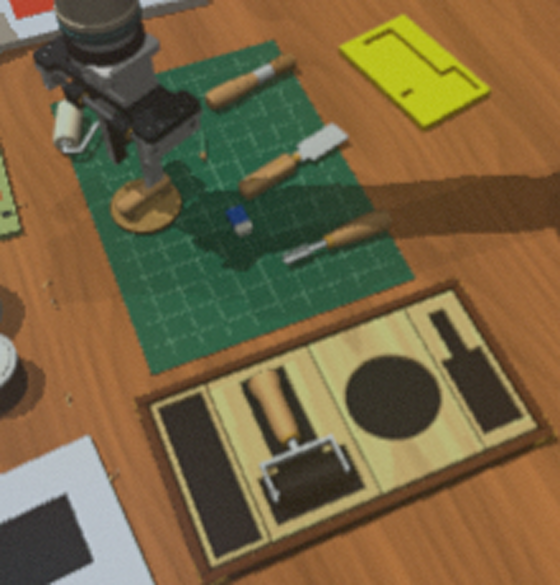

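The brayer sits in its T cut-out, roller in the bay. The jaws are over the baren's bar, so I grip it.

```bash
python3 -m inch '[0.5,0,-2,-20,0,0,0, 0.5,0,0,-15,0,0,0, 0.5,0,0,-8,0,0,0, 0.5,0,0,-4,0,0,0, 0.5,0,0,0,0,0,0, 0.1,0,0,0,0,0,0, 0.1,0,0,0,0,0,0, 0.1,0,0,0,0,0,0, 0.1,0,0,0,0,0,0, 0.1,0,0,0,0,0,0]' 25
python3 -m inch '[0.1,0,0,0,0,0,0, 0.1,0,0,0,0,0,0, 0.1,0,0,0,0,0,0, 0.1,0,0,10,0,0,0, 0.1,0,0,20,0,0,0, 0.1,0,0,20,0,0,0, 0.1,0,0,20,0,0,0, 0.1,0,0,10,0,0,0, 0.1,0,0,0,0,0,0, 0.1,0,0,0,0,0,0]'
```

```text
clock: 11.4
tcp_pos: [0.6368, -0.1712, 0.048]
orientation: [0.98, 0.197, 0.0, -0.0]
force: [-0.7, 2.0, 3.9]
width: 0.0197
finger_force: 24.9
clock: 12.4
tcp_pos: [0.6363, -0.1719, 0.1269]
orientation: [0.98, 0.197, -0.0, -0.0]
force: [-0.7, -0.7, -1.4]
width: 0.0198
finger_force: 24.9
```

```bash
python3 -m inch '[0.1,-8,20,0,0,0,0, 0.1,-12,30,0,0,0,0, 0.1,-13,32,0,0,0,0, 0.1,-13,32,0,0,0,0, 0.1,-13,32,0,0,0,0, 0.1,-13,32,0,0,0,0, 0.1,-13,32,0,0,0,0, 0.1,-13,32,0,0,0,0, 0.1,-13,32,0,0,0,0, 0.1,-13,32,0,0,0,0]'
python3 -m inch '[0.1,-13,32,0,0,0,0, 0.1,-2,6,-10,0,0,0, 0.1,0,0,-20,0,0,0, 0.1,0,0,-20,0,0,0, 0.1,0,0,-10,0,0,0, 0.1,0,0,-3,0,0,0, 0.1,0,0,0,0,0,0, 0.1,0,0,0,0,0,0, 0.1,0,0,0,0,0,0, 0.1,0,0,0,0,0,0]'
python3 - <<'E'
from h import *
a=get_image("scene")
f=lambda i,b,s:cv2.resize(i[b[1]:b[3],b[0]:b[2]],s,interpolation=cv2.INTER_CUBIC)
cv2.imwrite("pics/g4.png",f(a,(160,180,360,330),(640,480)))
E
```

```text
clock: 13.4
tcp_pos: [0.5114, 0.1352, 0.1264]
orientation: [0.98, 0.197, -0.001, 0.0]
force: [0.4, 0.6, -1.0]
width: 0.0198
finger_force: 24.9
clock: 14.4
tcp_pos: [0.4982, 0.1724, 0.0651]
orientation: [0.98, 0.197, 0.001, -0.0]
force: [0.1, -0.6, -1.0]
width: 0.0198
finger_force: 24.9
```

View pics/g4.png

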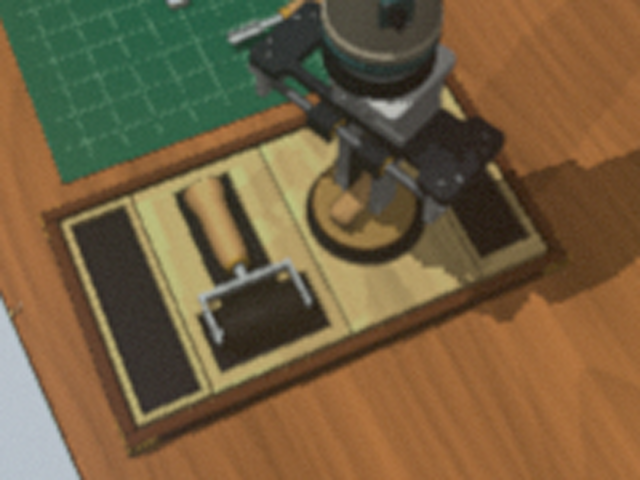

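The baren hovers centred over the round well at about (368,220). I lower it, then release.

```bash
python3 -m inch '[0.1,0,0,-4,0,0,0, 0.1,0,0,-3,0,0,0, 0.1,0,0,-2,0,0,0, 0.1,0,0,-1,0,0,0, 0.1,0,0,-1,0,0,0, 0.1,0,0,-1,0,0,0, 0.1,0,0,0,0,0,0, 0.1,0,0,0,0,0,0, 0.1,0,0,0,0,0,0, 0.1,0,0,0,0,0,0]'
```

```text
clock: 15.45
tcp_pos: [0.4977, 0.1722, 0.0529]
orientation: [0.98, 0.197, 0.0, -0.0]
force: [-0.2, -1.3, 5.6]
width: 0.0199
finger_force: 24.9
```

```bash
python3 -m inch '[0.4,0,0,0,0,0,0, 0.4,0,0,0,0,0,0, 0.4,0,0,0,0,0,0, 0.4,0,0,20,0,0,0, 0.4,0,0,30,0,0,0, 0.4,0,0,25,0,0,0, 0.4,-3,-12,0,0,0,8, 0.4,-4,-13,0,0,0,8, 0.4,-4,-13,0,0,0,8, 0.4,-4,-13,0,0,0,8]'
python3 -m inch '[0.55,-4,-13,0,0,0,8, 0.55,-4,-13,0,0,0,8, 0.55,-4,-13,0,0,0,8, 0.55,-4,-13,0,0,0,8, 0.55,-4,-13,0,0,0,8, 0.55,-4,-13,0,0,0,8, 0.55,-4,-13,0,0,0,8, 0.55,-4,-13,0,0,0,8, 0.55,-4,-13,0,0,0,8, 0.55,-4,-13,0,0,0,8]'
python3 -m inch '[0.55,-4,-13,0,0,0,8, 0.55,-2,-7,0,0,0,8, 0.55,0,0,0,0,0,8, 0.55,0,0,0,0,0,8, 0.55,0,0,0,0,0,8, 0.55,0,0,0,0,0,8, 0.55,0,0,0,0,0,0, 0.55,0,0,0,0,0,0, 0.55,0,0,0,0,0,0, 0.55,0,0,0,0,0,0]'
```

```text
clock: 16.45
tcp_pos: [0.4826, 0.1208, 0.1275]
orientation: [0.887, 0.462, 0.0, 0.0]
force: [-1.1, -1.0, 0.9]
width: 0.0375
finger_force: 0.0
clock: 17.45
tcp_pos: [0.4427, -0.0093, 0.1274]
orientation: [0.382, 0.924, 0.0, 0.0]
force: [-0.5, -0.1, -0.3]
width: 0.0516
finger_force: 0.0
clock: 18.45
tcp_pos: [0.4368, -0.0287, 0.1275]
orientation: [-0.023, 1.0, -0.0, 0.0]
force: [0.7, 0.1, 0.8]
width: 0.0516
finger_force: 0.0
```

```bash
python3 -m inch '[0.55,0,0,-20,0,0,0, 0.55,0,0,-30,0,0,0, 0.55,0,0,-20,0,0,0, 0.55,0,0,-12,0,0,0, 0.55,0,0,-8,0,0,0, 0.55,0,0,0,0,0,0, 0.1,0,0,0,0,0,0, 0.1,0,0,0,0,0,0, 0.1,0,0,0,0,0,0, 0.1,0,0,0,0,0,0]' 20
python3 -m inch '[0.1,0,0,0,0,0,0, 0.1,0,0,0,0,0,0, 0.1,0,0,0,0,0,0, 0.1,0,0,10,0,0,0, 0.1,0,0,20,0,0,0, 0.1,0,0,20,0,0,0, 0.1,0,0,20,0,0,0, 0.1,0,0,10,0,0,0, 0.1,0,0,0,0,0,0, 0.1,0,0,0,0,0,0]'
python3 - <<'E'
from h import *
a=get_image("scene")
f=lambda i,b,s:cv2.resize(i[b[1]:b[3],b[0]:b[2]],s,interpolation=cv2.INTER_CUBIC)
cv2.imwrite("pics/g5.png",f(a,(160,100,380,320),(580,580)))
E
```

```text
clock: 19.45
tcp_pos: [0.4371, -0.0288, 0.0379]
orientation: [-0.024, 1.0, 0.0, 0.0]
force: [0.3, 0.3, 2.6]
width: 0.0255
finger_force: 20.0
clock: 20.45
tcp_pos: [0.4365, -0.0291, 0.117]
orientation: [-0.024, 1.0, -0.0, -0.0]
force: [-0.2, 0.7, -0.6]
width: 0.0257
finger_force: 20.0
```

View pics/g5.png

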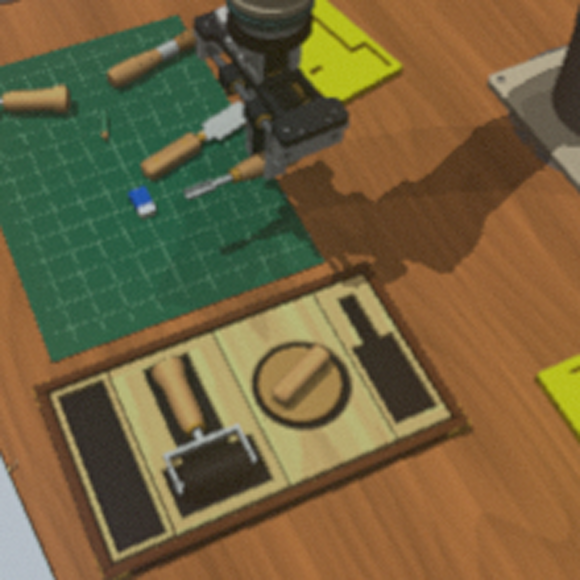

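```bash
python3 -m inch '[0.1,-2,20,0,0,0,-8, 0.1,-2,20,0,0,0,-8, 0.1,-2,20,0,0,0,-8, 0.1,-2,20,0,0,0,-8, 0.1,-2,20,0,0,0,-8, 0.1,-2,20,0,0,0,-8, 0.1,-2,20,0,0,0,-8, 0.1,-2,20,0,0,0,-8, 0.1,-2,20,0,0,0,-8, 0.1,-2,20,0,0,0,-8]'
python3 -m inch '[0.1,-2,20,0,0,0,-8, 0.1,0,12,0,0,0,-6, 0.1,0,0,-20,0,0,0, 0.1,0,0,-20,0,0,0, 0.1,0,0,-15,0,0,0, 0.1,0,0,-5,0,0,0, 0.1,0,0,0,0,0,0, 0.1,0,0,0,0,0,0, 0.1,0,0,0,0,0,0, 0.1,0,0,0,0,0,0]'
python3 - <<'E'
from h import *
a=get_image("scene")
f=lambda i,b,s:cv2.resize(i[b[1]:b[3],b[0]:b[2]],s,interpolation=cv2.INTER_CUBIC)
cv2.imwrite("pics/g6.png",f(a,(220,160,380,280),(640,480)))
E
```

```text
clock: 21.5
tcp_pos: [0.416, 0.1718, 0.1165]
orientation: [0.626, 0.779, -0.001, -0.0]
force: [-0.9, 0.3, -0.3]
width: 0.0259
finger_force: 20.0
clock: 22.5
tcp_pos: [0.4152, 0.2033, 0.0581]
orientation: [0.715, 0.699, 0.001, 0.0]
force: [-0.4, -1.1, -1.1]
width: 0.026
finger_force: 20.0
```

View pics/g6.png

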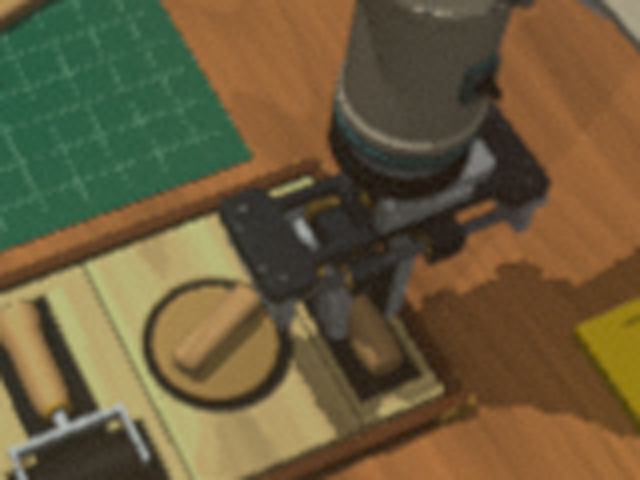

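The gouge hovers over the keyhole, handle at (370,340) over its slot. Lowering.

```bash
python3 -m inch '[0.1,-1,0,-5,0,0,0, 0.1,0,0,-4,0,0,0, 0.1,0,0,-2,0,0,0, 0.1,0,0,-1,0,0,0, 0.1,0,0,-1,0,0,0, 0.1,0,0,-1,0,0,0, 0.1,0,0,0,0,0,0, 0.1,0,0,0,0,0,0, 0.1,0,0,0,0,0,0, 0.1,0,0,0,0,0,0]'
```

```text
clock: 23.55
tcp_pos: [0.4138, 0.2033, 0.0436]
orientation: [0.715, 0.699, 0.0, 0.0]
force: [0.7, 0.3, -0.8]
width: 0.0253
finger_force: 20.0
```

```bash
python3 -m inch '[0.1,0,0,-1,0,0,0, 0.1,0,0,0,0,0,0, 0.1,0,0,0,0,0,0, 0.1,0,0,0,0,0,0, 0.35,0,0,0,0,0,0, 0.35,0,0,0,0,0,0, 0.35,0,0,0,0,0,0, 0.35,0,0,20,0,0,0, 0.35,0,0,30,0,0,0, 0.35,0,0,30,0,0,0]'
python3 - <<'E'
from h import *
a=get_image("scene")
f=lambda i,b,s:cv2.resize(i[b[1]:b[3],b[0]:b[2]],s,interpolation=cv2.INTER_CUBIC)
cv2.imwrite("pics/g7.png",f(a,(220,160,380,280),(640,480)))
E
```

```text
clock: 24.55
tcp_pos: [0.4132, 0.203, 0.123]
orientation: [0.715, 0.699, -0.001, -0.0]
force: [0.4, 0.2, -0.4]
width: 0.0327
finger_force: 0.0
```

View pics/g7.png

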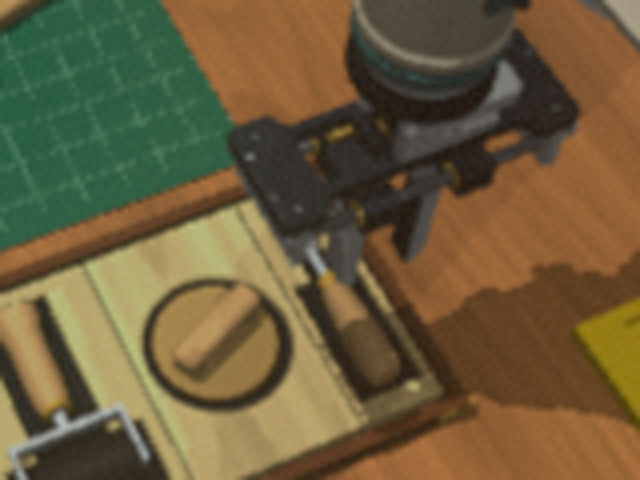

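The gouge's handle lies in the slot. I'll check the neck once the arm is clear. Next, the knife.

```bash
python3 -m inch '[0.5,4,-20,0,0,0,-4, 0.5,6,-30,0,0,0,-6, 0.5,6,-30,0,0,0,-6, 0.5,6,-30,0,0,0,-6, 0.5,6,-30,0,0,0,-6, 0.5,6,-30,0,0,0,-6, 0.5,6,-30,0,0,0,-6, 0.5,6,-30,0,0,0,-6, 0.5,6,-30,0,0,0,-6, 0.5,6,-30,0,0,0,-6]'
python3 -m inch '[0.5,5,-30,0,0,0,-8, 0.5,5,-30,0,0,0,-7, 0.5,0,-3,-10,0,0,0, 0.5,0,0,-20,0,0,0, 0.5,0,0,-10,0,0,0, 0.5,0,0,0,0,0,0, 0.5,0,0,0,0,0,0, 0.5,0,0,0,0,0,0, 0.5,0,0,0,0,0,0, 0.5,0,0,0,0,0,0]'
python3 - <<'E'
from h import *
a=get_image("scene")
f=lambda i,b,s:cv2.resize(i[b[1]:b[3],b[0]:b[2]],s,interpolation=cv2.INTER_CUBIC)
cv2.imwrite("pics/g8.png",f(a,(140,80,350,320),(525,600)))
E
```

```text
clock: 25.6
tcp_pos: [0.4718, -0.088, 0.1223]
orientation: [0.965, 0.263, -0.0, -0.0]
force: [0.1, -0.5, 0.4]
width: 0.0472
finger_force: 0.0
clock: 26.6
tcp_pos: [0.4821, -0.1497, 0.083]
orientation: [0.991, 0.137, 0.001, 0.0]
force: [0.4, -0.4, 0.1]
width: 0.0467
finger_force: 0.0
```

View pics/g8.png

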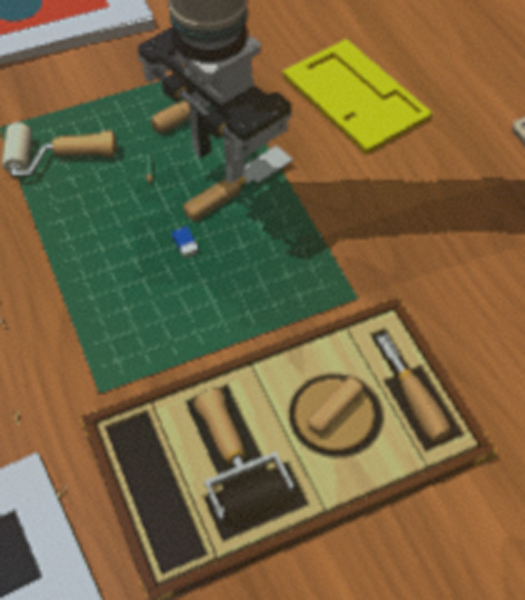

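The gouge lies fully in its keyhole, with the shank in the neck. Gripping the knife.

```bash
python3 -m inch '[0.5,0,0,-20,0,0,0, 0.5,0,0,-16,0,0,0, 0.5,0,0,-6,0,0,0, 0.5,0,0,-4,0,0,0, 0.5,0,0,0,0,0,0, 0.5,0,0,0,0,0,0, 0.1,0,0,0,0,0,0, 0.1,0,0,0,0,0,0, 0.1,0,0,0,0,0,0, 0.1,0,0,0,0,0,0]' 25
python3 -m inch '[0.1,0,0,0,0,0,0, 0.1,0,0,0,0,0,0, 0.1,0,0,0,0,0,0, 0.1,0,0,10,0,0,0, 0.1,0,0,20,0,0,0, 0.1,0,0,20,0,0,0, 0.1,0,0,20,0,0,0, 0.1,0,0,10,0,0,0, 0.1,0,0,0,0,0,0, 0.1,0,0,0,0,0,0]'
```

```text
clock: 27.65
tcp_pos: [0.4818, -0.1497, 0.0367]
orientation: [0.991, 0.137, 0.0, 0.0]
force: [-0.1, 0.8, 2.1]
width: 0.0216
finger_force: 25.0
clock: 28.65
tcp_pos: [0.4814, -0.1497, 0.1162]
orientation: [0.991, 0.137, -0.0, -0.0]
force: [-0.5, -0.6, -1.6]
width: 0.0218
finger_force: 25.0
```

```bash
python3 -m inch '[0.1,12,20,0,0,0,4, 0.1,15,24,0,0,0,5, 0.1,15,24,0,0,0,5, 0.1,15,24,0,0,0,5, 0.1,15,24,0,0,0,5, 0.1,15,24,0,0,0,5, 0.1,15,24,0,0,0,5, 0.1,15,24,0,0,0,5, 0.1,15,24,0,0,0,5, 0.1,15,24,0,0,0,5]'
python3 -m inch '[0.1,15,24,0,0,0,5, 0.1,15,24,0,0,0,5, 0.1,15,24,0,0,0,5, 0.1,15,24,0,0,0,5, 0.1,4,9,0,0,0,4, 0.1,0,0,-20,0,0,0, 0.1,0,0,-20,0,0,0, 0.1,0,0,-15,0,0,0, 0.1,0,0,0,0,0,0, 0.1,0,0,0,0,0,0]'
python3 - <<'E'
from h import *
a=get_image("scene")
f=lambda i,b,s:cv2.resize(i[b[1]:b[3],b[0]:b[2]],s,interpolation=cv2.INTER_CUBIC)
cv2.imwrite("pics/g9.png",f(a,(140,200,300,320),(640,480)))
E
```

```text
clock: 29.65
tcp_pos: [0.6283, 0.0871, 0.1148]
orientation: [0.844, 0.537, -0.001, -0.001]
force: [0.1, -0.4, -0.1]
width: 0.0217
finger_force: 25.0
clock: 30.65
tcp_pos: [0.6924, 0.1911, 0.0608]
orientation: [0.715, 0.699, -0.0, -0.0]
force: [0.4, 0.1, -0.8]
width: 0.0218
finger_force: 25.0
```

View pics/g9.png

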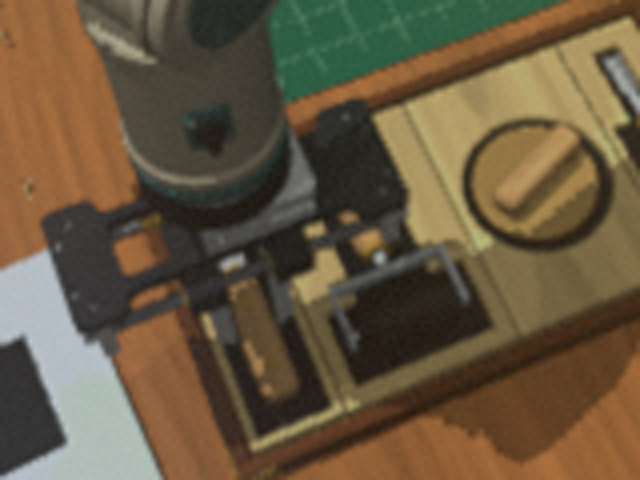

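The knife is over the rectangle, handle at (265,345), centred. Lowering.

```bash
python3 -m inch '[0.1,0,0,-6,0,0,0, 0.1,0,0,-5,0,0,0, 0.1,0,0,-3,0,0,0, 0.1,0,0,-2,0,0,0, 0.1,0,0,-1,0,0,0, 0.1,0,0,-1,0,0,0, 0.1,0,0,0,0,0,0, 0.1,0,0,0,0,0,0, 0.1,0,0,0,0,0,0, 0.1,0,0,0,0,0,0]'
```

```text
clock: 31.7
tcp_pos: [0.6928, 0.1912, 0.0436]
orientation: [0.715, 0.699, 0.0, 0.0]
force: [-0.1, -0.6, 0.1]
width: 0.0219
finger_force: 25.0
```

Lower the last millimetre, release, rise, and move aside to look.

```bash
python3 -m inch '[0.1,0,0,-1,0,0,0, 0.1,0,0,0,0,0,0, 0.1,0,0,0,0,0,0, 0.32,0,0,0,0,0,0, 0.32,0,0,0,0,0,0, 0.32,0,0,0,0,0,0, 0.32,0,0,20,0,0,0, 0.32,0,0,30,0,0,0, 0.32,0,0,40,0,0,0, 0.32,0,0,40,0,0,0]'
python3 -m inch '[0.5,-10,-30,5,0,0,0, 0.5,-10,-40,0,0,0,0, 0.5,-10,-40,0,0,0,0, 0.5,-10,-40,0,0,0,0, 0.5,-10,-40,0,0,0,0, 0.5,-10,-40,0,0,0,0, 0.5,-10,-40,0,0,0,0, 0.5,-10,-40,0,0,0,0, 0.5,-10,-40,0,0,0,0, 0.5,-10,-40,0,0,0,0]'
python3 - <<'E'
from h import *
f=lambda i,b,s:cv2.resize(i[b[1]:b[3],b[0]:b[2]],s,interpolation=cv2.INTER_CUBIC)
cv2.imwrite("pics/g10.png",np.hstack([f(get_image("scene"),(160,190,350,330),(440,324)),f(get_image("top"),(172,92,262,232),(320,498))[:324]*0+0]) if 0 else np.hstack([f(get_image("scene"),(160,190,350,330),(480,354)),f(get_image("top"),(172,92,262,232),(228,354))]))
E
```

```text
clock: 32.7
tcp_pos: [0.6924, 0.1912, 0.1736]
orientation: [0.715, 0.699, -0.0, -0.0]
force: [0.7, -0.6, 0.1]
width: 0.0301
finger_force: 0.0
clock: 33.7
tcp_pos: [0.5923, -0.2004, 0.1778]
orientation: [0.715, 0.699, 0.0, 0.0]
force: [0.7, -0.7, 0.6]
width: 0.0471
finger_force: 0.0
```

View pics/g10.png

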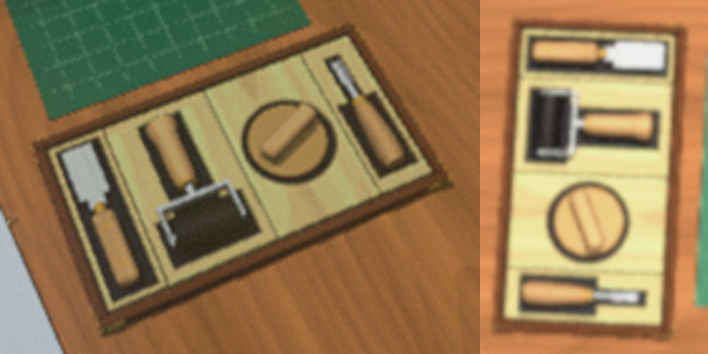

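All four lie in their cut-outs. I make one numeric check of the knife's lengthwise position, since its blade end looks close to the edge.

Run:
```python
from h import *
im=get_image("top");hsv=cv2.cvtColor(im,cv2.COLOR_BGR2HSV)
bl=cv2.inRange(hsv,(0,0,130),(179,45,255));wd=cv2.inRange(hsv,(5,95,90),(19,255,255))
for n,m in(("blade",bl),("handle",wd)):
    k=np.zeros_like(m);k[107:122,190:243]=m[107:122,190:243];v,u=np.nonzero(k)
    w=ray("top",np.c_[u,v],.02)*1000;print(n,w.mean(0).round(1)[:2],w.min(0).round(0)[:2],w.max(0).round(0)[:2],len(w))
print(get_state()["clock"])
```

```text
blade [692.8 124.8] [676.  97.] [709. 159.] 232
handle [695.8 202.6] [683. 161.] [710. 244.] 246
33.85
```

```bash
python3 -c "
from rig import *
print(close_job())"
```

```text
the job is handed in; nothing more can be done
None
```

The brayer, baren, gouge and knife each lie flat in their own cut-outs in the tray, checked in both camera views; the foam roller and stencil brush were not touched, and I handed the job in at about 34 s.

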